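# Cull the faulty stretcher bars into the drawer

## Robot

A 7-joint arm with a two-finger parallel gripper is mounted at the origin on a cart in front of the work surface, level with it; the furniture and walls round the work are solid. World frame = base frame: x ahead of the robot, y to its left, z up, the work surface at z = 0. Lengths are in m, angles in degrees, forces in N, time in s.
With the tool pointing down it reaches from about 0.35 to 0.775 m from the base axis. Payload 3.1 kg.
Tool frame: the origin (TCP) lies midway between the tips of the shut fingers; the grasp point (between the pads) lies 19 mm behind it; z points along the fingers, y is the line along which they close (so a half turn about z gives the same grasp; the last joint's range is limited). The gripper opens to 85 mm and grips with 20 to 120 N. Pads are 22 mm wide; open, the fingers measure 114 mm over their backs; the gripper's body (76 mm by 85 mm) begins 54 mm behind the grasp point. The pads swing forward as they close: fully open they stand 13 mm farther back than shut.
Start: joints at [65.334, 17.813, 0.802, 86.603, -0.252, 75.585, -1.558], TCP at [0.209, -0.509, 0.231] pointing down, gripper open.
Joint ranges: [-154.91, 154.91], [-16.99, 109.72], [-72.82, 74.43], [7.12, 147.25], [-82.49, 262.49], [11.32, 116.49], [-174.64, 174.64]. Speed limits (degrees/s): [159.86, 159.86, 180, 180, 180, 180, 180].

## Interface

Orientations are given as [roll, pitch, yaw] about the fixed x, y, z axes, in that order (R = Rz(yaw) Ry(pitch) Rx(roll)).
In Python, from station import robot gives the robot as it stands. Calls block until the motion is done:
- robot.move_to(position, orientation): joint-space move of the TCP to a pose.
- robot.line_to(position, orientation=None, velocity=0.15, f_stop=None): straight line of the TCP; orientation=None keeps the orientation; velocity is the mean speed in m/s. With f_stop (N) it stops when the force on the tool has changed by that much, and returns True; else False.
- robot.move_j(angles): joint-space move.
- robot.gripper_to(opening, force=None): opening from 0.0 (shut) to 1.0 (fully open); force is the grip in N (None keeps the last); returns when the fingers have stopped.
- robot.pause(seconds).
- robot.inverse_kinematics(position, orientation): joint angles nearest the present ones, or None.
- robot.sense(): the state.
- robot.grab_frame(name): name is "side" or "top" or "wrist"; returns (picture, depth): 384x512x3 uint8, red, green, blue; 384x512 float32, m along the optical axis (not along the pixel's ray), 0 where there is no reading.
- robot.calibration(name): a dict with "mtx" (3x3 intrinsics, pixels), "extrinsics" (4x4, takes a point from world to camera coordinates); the wrist camera has in their place "T_tool_cam" (4x4, takes a point from camera to tool coordinates, whose origin is the TCP and whose axes are the flange's). Camera axes: x right, y up, looking along -z (the intrinsics and any distortion apply to the point x, -y, -z); pixel columns grow to the right and rows downward; lengths in m; the calibration is good to about 2 mm. A picture is of the moment at which its call begins: read the wrist's pose just before it. calibration takes no time and is no camera call.
A pose or a line that the arm cannot do raises robot.PlanningError and nothing moves.
- robot.close_job(): hands the job in; it is judged then, once.
Trained networks look in the newest picture that a camera, given by its name, has taken for a name from the list of things; names that differ only in an ending like _2 or _b are one class to them, and where a whole thing is asked for, a point or a joint stands for the part that bears it (a point fixed in the world has none). Each returns a list of dicts, best first, with "p" (0 to 1); they miss things now and then, are a little off and sometimes report something else, mostly with a low value. They report only what shows in the picture. A call takes as long as a camera call.
- robot.look_for(query, camera): "point" ([column, row] in pixels, amid what is visible of it).
- robot.tip_of(query, camera): "point" ([column, row] in pixels: a listed point, or the origin of a listed thing).
The state is a dict: "time_s": time; "joint_positions": joint angles; "dq": joint speeds; "joint_torque": joint torques, N m; "tool_pos": TCP position; "eef_rot": TCP orientation; "contact_force": force on the tool from outside, world axes, zero at the start; "torque": the same for the moment, N m; "finger_gap": opening from 0.0 (shut) to 1.0 (fully open); "gripper_force": force on a finger pad.
Only numpy, scipy, OpenCV 4.12 (cv2) and the standard library are available. Lean on these libraries where they do the work, as an engineer would, in place of code of your own. Each camera call takes 0.05 s, during which the arm holds its last target. There are 200 camera calls.

## Task

Six wooden spacer bars for the hat stretchers lie on the table in front of you: one is too short and one has a corner broken off. Put those two in the open upper drawer of the nearer pine chest and push the drawer fully shut; leave the four sound bars and the eraser among them where they lie.

Things in the scene. Friction and masses are not known exactly. Their poses are not given: they have to be found in the camera images.
- bar_short: the bar cut too short: same brown hardwood, 65 x 30 x 24 mm instead of 95 mm long, lies flat. Origin: centre of its underside; x along its length, y across its 30 mm width, z up. 40 to 85 g, as are all the bars
- bar_chipped: the bar with a broken corner: 95 x 30 x 24 mm, but over the last 34 mm at its +x end the +y side is missing, leaving a 13 mm wide tongue on the -y side. Lies flat. Origin: centre of the underside of the unbroken outline; x along its length, y across its width, z up. Full 30 mm wide from x = -47 to +13 mm: grip it there; its centre of mass is near x = -5 mm
- bar_a: a sound brown hardwood spacer bar, 95 x 30 x 24 mm, square ended, with a small brass pin near each end of its top; lies flat. Origin: centre of its underside; x along its length, y across its 30 mm width, z up
- bar_b: a sound brown hardwood spacer bar, 95 x 30 x 24 mm, square ended, with a small brass pin near each end of its top; lies flat. Origin: centre of its underside; x along its length, y across its 30 mm width, z up
- bar_c: a sound brown hardwood spacer bar, 95 x 30 x 24 mm, square ended, with a small brass pin near each end of its top; lies flat. Origin: centre of its underside; x along its length, y across its 30 mm width, z up
- bar_d: a sound brown hardwood spacer bar, 95 x 30 x 24 mm, square ended, with a small brass pin near each end of its top; lies flat. Origin: centre of its underside; x along its length, y across its 30 mm width, z up
- eraser: white and blue eraser, 22 x 52 x 13 mm, lying among the bars. Origin: centre of its underside
- chest: the nearer of the two little pine chests, its upper drawer far out, 186 x 242 x 150 mm (depth, width, height), fixed on the table. Origin: centre of its underside; its front with the brass knobs faces its -x, x points to its back, y across its width. Its top board reaches forward to x = -82 mm at 150 mm height and hides the rear part of the drawer
- chest_drawer_1 (a joint): how far the upper drawer is out, in m: 0 fully shut, 0.11 fully out (starts nearly fully out); it slides along the chest's -x and moves very easily (about 0.3 N). The lower drawer is fixed shut
- tray (a point): centre of the upper drawer's inner floor, 84 mm above the table; moves with the drawer, axes as the chest's. Inside: x -69.5 to +69.5, y -98 to +98 mm from here. Walls 6 mm, rim 46 mm above this floor; front board 10 mm thick, 53 mm high. Fully out, it is open above from x = -69 to +23 mm, the rest is under the top board; things over 50 mm high jam it. Both bars fit flat, end to end along y
- knob (a point): middle of the upper drawer's brass knob, 109 mm above the table: a round stub of 17 mm diameter that sticks out 17 mm from the drawer front along the chest's -x, its end 8 mm in front of this point. Pushing it along the chest's +x slides the drawer shut

How it is judged (in metres and radians):
On the way, in this order (a step that is already met when the one before it is completed fails the run):
1. both faulty bars lie in the upper drawer while it is still open (x of bar_short in the frame of tray between -0.068 and 0.068 m and y of bar_short in the frame of tray between -0.097 and 0.097 m and z of bar_short in the frame of tray between -0.01 and 0.04 m and x of bar_chipped in the frame of tray between -0.068 and 0.068 m and y of bar_chipped in the frame of tray between -0.097 and 0.097 m and z of bar_chipped in the frame of tray between -0.01 and 0.04 m and value of joint chest_drawer_1 above 0.05 m), for 0.2 s.
2. the drawer is pushed shut with both bars in it (x of bar_short in the frame of tray between -0.068 and 0.068 m and y of bar_short in the frame of tray between -0.097 and 0.097 m and z of bar_short in the frame of tray between -0.01 and 0.04 m and x of bar_chipped in the frame of tray between -0.068 and 0.068 m and y of bar_chipped in the frame of tray between -0.097 and 0.097 m and z of bar_chipped in the frame of tray between -0.01 and 0.04 m and value of joint chest_drawer_1 below 0.006 m), for 0.2 s.
At the end, for the whole second after the job is handed in: The short bar and the chipped bar lie at rest inside the upper drawer, the drawer is shut to within 6 mm, and each of the four sound bars and the eraser is within 30 mm of where it lay at the start (all of step 2 and linear speed of each of bar_short, bar_chipped below 0.03 m/s and distance of each of bar_a, bar_b, bar_c, bar_d, eraser from where it was at the start of the episode below 0.03 m); the robot touches nothing.
It fails at once if a sound bar or the eraser is shifted by more than 30 mm (distance of any of bar_a, bar_b, bar_c, bar_d, eraser from where it was at the start of the episode above 0.03 m).
It also fails if it takes over 61 s, if anything falls off the work surface, if the arm or the gripper's body presses on something with over 40 N, if the wrist force passes 120 N, or if a joint passes its speed limit or range.

## Working session

There is one attempt and no reset: what is moved stays moved. The work goes in short steps, each a Python script; the robot and the scene stay as the last script left them, time stands still between calls to the robot, and variables do not carry over. Pictures are saved under pics/ and viewed, at most 10 in all, crops included, and the job is handed in when it is done.

```bash
ls; mkdir -p pics
python3 - <<'E'
from station import robot
import cv2,numpy as np
for n in("top","side"):
    p,d=robot.grab_frame(n); cv2.imwrite(f"pics/{n}0.png",p[:,:,::-1]); np.save(f"pics/{n}0.npy",d)
    c=robot.calibration(n); print(n,c)
    for q in("bar_short","bar_chipped","bar_a","eraser","chest","tray","knob"):
        print(q,[(np.round(r["point"]).tolist(),round(r["p"],2)) for r in robot.tip_of(q,n)][:5])
print(robot.calibration("wrist")); print(robot.sense())
E
```

```text
pics
station.py
top {'mtx': array([[387.96244771,   0.        , 255.74504832],
       [  0.        , 387.96244771, 194.43118745],
       [  0.        ,   0.        ,   1.        ]]), 'extrinsics': array([[-2.56059249e-04, -9.99875740e-01, -1.57619172e-02,
        -4.31596185e-03],
       [ 9.96566866e-01, -1.56009976e-03,  8.27770964e-02,
        -5.79662571e-01],
       [-8.27914007e-02, -1.56866086e-02,  9.96443433e-01,
        -1.37492911e+00],
       [ 0.00000000e+00,  0.00000000e+00,  0.00000000e+00,
         1.00000000e+00]])}
bar_short [([282.0, 196.0], 0.59)]
bar_chipped [([321.0, 191.0], 0.72)]
bar_a [([287.0, 228.0], 0.64), ([246.0, 230.0], 0.63), ([324.0, 227.0], 0.53), ([359.0, 233.0], 0.51)]
eraser [([359.0, 193.0], 0.42)]
chest [([179.0, 176.0], 0.69), ([321.0, 196.0], 0.61)]
tray [([193.0, 194.0], 0.81)]
knob [([214.0, 204.0], 0.75)]
side {'mtx': array([[348.04387234,   0.        , 255.39742168],
       [  0.        , 348.04387234, 191.72273487],
       [  0.        ,   0.        ,   1.        ]]), 'extrinsics': array([[ 0.97280284, -0.23103704,  0.01662906, -0.5619375
[... 1039 characters left out ...]
: 0.8, 'joint_positions': array([65.3342374 , 17.81089904,  0.80125507, 86.60110705, -0.25071796,
       75.58501393, -1.55948163]), 'dq': array([-0.04696   ,  0.10207111, -0.16056929, -0.01140721, -0.08861681,
        0.04879276, -0.0099153 ]), 'joint_torque': array([ 2.00439736e-04, -3.79761350e+01,  1.45908692e-01, -2.30848020e+01,
        1.21872628e-02,  1.56499420e-03,  5.82726784e-06]), 'tool_pos': array([ 0.20853142, -0.50896273,  0.23133676]), 'eef_rot': array([1.79995194e+02, 2.11779469e-03, 2.22810296e+01]), 'contact_force': array([ 0.40488674,  0.19004304, -0.66268982]), 'torque': array([0.02649593, 0.05213535, 0.02813607]), 'gripper_force': 0.0, 'finger_gap': 1.0025243880774903}
```

Run:
```python
import cv2
a=cv2.imread("pics/top0.png")
cv2.imwrite("pics/topc.png",cv2.resize(a[120:290,120:390],None,fx=2.9,fy=2.9,interpolation=cv2.INTER_CUBIC))
```

```text
(no output)
```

View pics/topc.png

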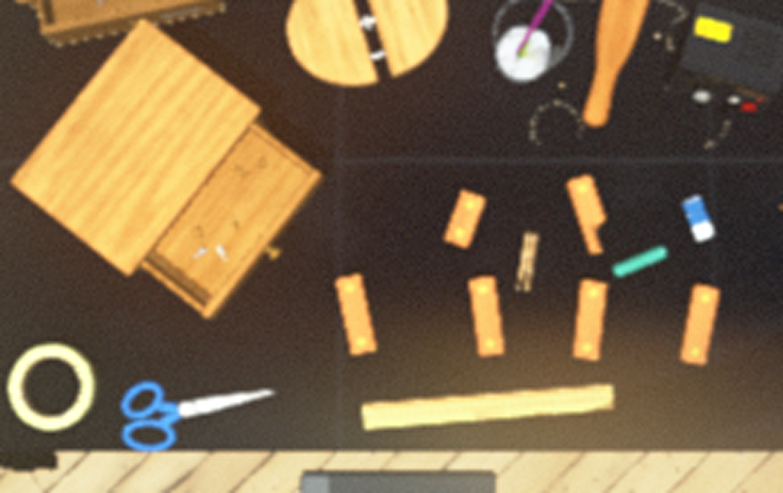

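View pics/side0.png

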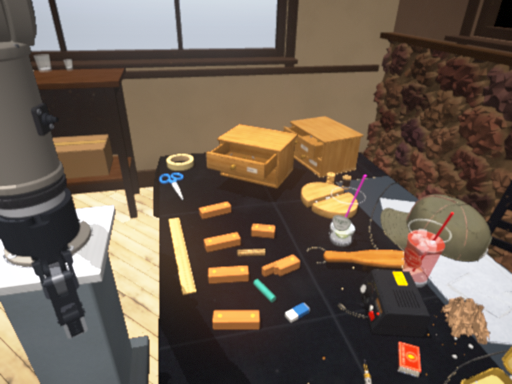

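Seen: the short bar is at full-frame pixel (280,195) and the chipped one at about (322,194) with its tongue pointing down. The eraser is at (360,195), the four sound bars are in the row below, and the chest is at left with its knob at (214,206).

```bash
cat > h.py <<'E'
import numpy as np,cv2
from scipy.spatial.transform import Rotation as R
def cloud(d,K,Twc):
    """Twc: camera->world"""
    v,u=np.mgrid[:d.shape[0],:d.shape[1]]
    P=np.stack([(u-K[0,2])/K[0,0]*d,-(v-K[1,2])/K[1,1]*d,-d,np.ones_like(d)],-1)
    return (P@Twc.T)[...,:3]
def wrist(robot):
    s=robot.sense(); p,d=robot.grab_frame("wrist"); c=robot.calibration("wrist")
    T=np.eye(4); T[:3,:3]=R.from_euler('xyz',s["eef_rot"],degrees=True).as_matrix(); T[:3,3]=s["tool_pos"]
    return p,d,cloud(d,c["mtx"],T@c["T_tool_cam"])
def rects(W,d,zlo,zhi,box):
    m=(d>0)&(W[...,2]>zlo)&(W[...,2]<zhi)&(W[...,0]>box[0])&(W[...,0]<box[1])&(W[...,1]>box[2])&(W[...,1]<box[3])
    n,l=cv2.connectedComponents(m.astype(np.uint8))
    out=[]
    for i in range(1,n):
        P=W[l==i]
        if len(P)<25: continue
        (c,s,a)=cv2.minAreaRect((P[:,:2]*1000).astype(np.float32))
        if s[0]<s[1]: s=s[::-1];a+=90
        out.append((np.round(c,1),np.round(s,1),round((a+90)%180-90,1),len(P),round(float(np.median(P[:,2])),4)))
    return out
E
python3 - <<'E'
from station import robot
from h import *
c=robot.calibration("top"); d=np.load("pics/top0.npy"); W=cloud(d,c["mtx"],np.linalg.inv(c["extrinsics"]))
for r in rects(W,d,.012,.035,(.3,.8,-.4,.1)): print(r)
print("chest top"); 
for r in rects(W,d,.143,.165,(.3,1,.0,.5)): print(r)
print("drawer rim")
for r in rects(W,d,.118,.142,(.3,1,.0,.5)): print(r)
print("floor")
for r in rects(W,d,.078,.092,(.3,1,.0,.5)): print(r)
for uv in((193,194),(214,204),(214,206)): print(uv,W[uv[1],uv[0]])
E
```

```text
(array([773.4,  21.4]), array([157.2,  52.5]), -89.8, 431, 0.0251)
(array([ 761.1, -355.6]), array([62.1, 28.6]), 15.3, 45, 0.027)
(array([ 582.7, -246.4]), array([94.6, 30. ]), 17.8, 188, 0.0233)
(array([577.3, -90.7]), array([64.1, 29.9]), -20.2, 151, 0.0232)
(array([ 524.6, -308. ]), array([64.5, 13.7]), -66.9, 53, 0.0148)
(array([458.8,  44.4]), array([94.6, 29.6]), 12.1, 222, 0.0231)
(array([ 456.6, -117. ]), array([94.5, 30. ]), 7.4, 224, 0.0231)
(array([ 452.2, -243.5]), array([94.9, 30.6]), -8.0, 232, 0.0228)
(array([ 446.4, -378.3]), array([95. , 30.8]), -12.2, 239, 0.023)
chest top
(array([928. , 330.7]), array([241.5, 177.2]), -77.9, 3294, 0.1497)
(array([651.6, 290.3]), array([241.8, 176. ]), -37.9, 3772, 0.1497)
drawer rim
(array([825.2, 310.7]), array([211.3,  43.9]), -78.5, 298, 0.133)
(array([568.2, 183.9]), array([209.8, 102.9]), -38.2, 343, 0.1338)
floor
(array([846.5, 316.7]), array([192. ,  34.7]), -77.9, 489, 0.0835)
(array([577. , 194.6]), array([196.5,  94.1]), -38.0, 1495, 0.0838)
(193, 194) [0.57653266 0.21137187 0.08373215]
(214, 204) [0.54659747 0.14843981 0.00151228]
(214, 206) [0.53318948 0.13426717 0.11560356]
```

```bash
cat >> h.py <<'E'
CX=np.array([np.cos(np.radians(52)),np.sin(np.radians(52))]); CY=np.array([-CX[1],CX[0]])
FC=np.array([.577,.1946])   # tray x about -23
def pp(robot,xy,yaw,ty,place_yaw=-38.):
    o=[180,0,yaw]; q=[180,0,place_yaw]
    robot.move_to([*xy,.11],o); robot.gripper_to(.62,force=40)
    robot.line_to([*xy,.001],velocity=.15)
    robot.gripper_to(0.1,force=40); s=robot.sense(); print("gap",s["finger_gap"],s["gripper_force"])
    robot.line_to([*xy,.2],velocity=.25); print("gap",robot.sense()["finger_gap"],robot.sense()["time_s"])
    if robot.sense()["finger_gap"]<.25: return
    t=FC+CY*ty
    robot.move_to([*t,.2],q)
    robot.line_to([*t,.115],velocity=.2)
    print("hit",robot.line_to([*t,.087],velocity=.06,f_stop=6),robot.sense()["tool_pos"])
    robot.gripper_to(.55); robot.line_to([*t,.21],velocity=.2); print(robot.sense()["time_s"],robot.sense()["finger_gap"])
E
python3 - <<'E'
from station import robot
from h import *
pp(robot,[.5773,-.0907],-20.2,.048)
p,d,W=wrist(robot); cv2.imwrite("pics/w1.png",p[:,:,::-1])
E
```

```text
gap 0.34730494649549914 41.381345987319946
gap 0.34408348038153513 5.425
hit True [0.54201051 0.22536222 0.11000044]
8.4833 0.5509501265706012
```

View pics/w1.png

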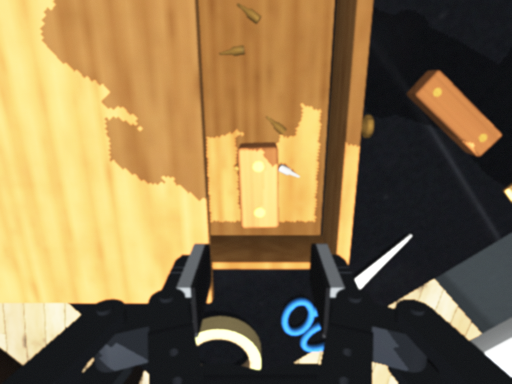

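The short bar lies flat in the drawer at (259,187), along its length, with some small screws around it. Next I check the numbers and then bring the chipped bar.

```bash
sed -i 's/f_stop=6/f_stop=15/' h.py
python3 - <<'E'
from station import robot
from h import *
p,d,W=wrist(robot)
T=FC+CX*.023
for r in rects(W,d,.1,.116,(.4,.75,.05,.35)): print("bar",r,"tray",(np.array(r[0])/1000-T)@np.array([CX,CY]).T)
for r in rects(W,d,.08,.09,(.4,.75,.05,.35)): print("floor",r)
pp(robot,[.5875,-.2449],17.8,-.051)
p,d,W=wrist(robot); cv2.imwrite("pics/w2.png",p[:,:,::-1])
for r in rects(W,d,.1,.116,(.4,.75,.05,.35)): print("bar",r,"tray",(np.array(r[0])/1000-T)@np.array([CX,CY]).T)
E
```

```text
bar (array([538.5, 154.8]), array([175.7,   0.9]), -38.0, 1247, 0.1083) tray [-0.07806579  0.00583509]
bar (array([531.9, 133.9]), array([16.1,  7.6]), -39.6, 249, 0.1127) tray [-0.09859859 -0.00183137]
bar (array([541. , 223.7]), array([64.8, 29.9]), -36.6, 3154, 0.1061) tray [-0.0222327   0.04628414]
bar (array([500.1, 252.6]), array([82.2,  2. ]), 52.0, 953, 0.1082) tray [-0.02463974  0.09630639]
floor (array([568.1, 194. ]), array([186. ,  99.4]), -38.0, 26762, 0.0824)
gap 0.341197021900068 41.391059160232544
gap 0.3446776010300001 12.725
hit True [0.62014764 0.16420477 0.10995626]
16.1 0.5477692574997269
bar (array([652.4, 120.1]), array([104.8,   1.9]), 52.6, 393, 0.1092) tray [-0.03528593 -0.10528279]
bar (array([613.9, 165.6]), array([95. , 30.1]), -37.6, 3728, 0.106) tray [-0.0231344  -0.04693178]
bar (array([583.3, 119.8]), array([92.8,  0.8]), -38.1, 546, 0.1085) tray [-0.07806454 -0.05101595]
bar (array([532.3, 133.4]), array([15.4,  7. ]), -44.6, 183, 0.1122) tray [-0.09874633 -0.0024544 ]
bar (array([541.2, 223.4]), array([65.5, 30. ]), -36.3, 2295, 0.106) tray [-0.02234597  0.04594184]
bar (array([493.6, 247.7]), array([96.2, 21. ]), 61.1, 1452, 0.1083) tray [-0.0325028   0.09841172]
```

View pics/w2.png

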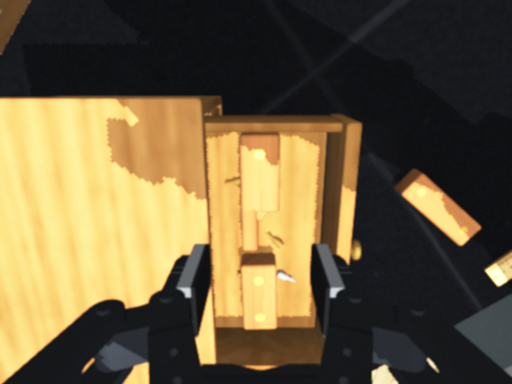

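Both bars lie flat in the tray with their ends apart: short at y +46 mm, chipped at y −47 mm. Now I push the knob with shut fingers, turned so the slim side faces the chest.

Run:
```python
from station import robot
from h import *
K=np.array([.5322,.1336]); o=None
for yaw in(52,-128):
    if robot.inverse_kinematics([*(K-CX*.07),.096],[180,0,yaw]) is not None and robot.inverse_kinematics([*(K+CX*.12),.096],[180,0,yaw]) is not None:
        o=[180,0,yaw];break
print(o)
P=lambda s,z:[*(K+CX*s),z]
robot.gripper_to(0.0)
robot.move_to(P(-.07,.22),o); robot.line_to(P(-.07,.096),velocity=.15)
robot.line_to(P(-.03,.096),velocity=.08)
f0=robot.sense()["contact_force"]
hit=robot.line_to(P(.12,.096),velocity=.05,f_stop=12)
s=robot.sense(); print(hit,(s["tool_pos"][:2]-K)@CX,s["tool_pos"],s["contact_force"]-f0,s["time_s"])
p,d=robot.grab_frame("top"); cv2.imwrite("pics/t2.png",cv2.resize(p[100:270,120:390,::-1],None,fx=2.9,fy=2.9))
print(robot.tip_of("knob","top")[:2])
```

```text
[180, 0, 52]
True 0.08770708251929585 [0.5859919  0.20287504 0.09496025] [ 1.39232739  0.72742039 -1.67769218] 21.85
[]
```

View pics/t2.png

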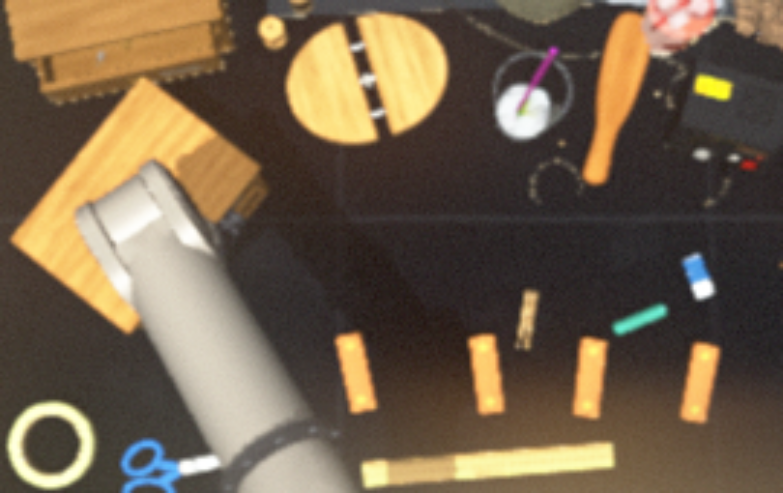

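The drawer front is now close to the chest at crop (255,195), and the bars and eraser haven't moved. I'll back off and measure how far shut it is.

Run:
```python
from station import robot
from h import *
K=np.array([.5322,.1336]); P=lambda s,z:[*(K+CX*s),z]
robot.line_to(P(.02,.096),velocity=.12); robot.line_to(P(-.03,.23),velocity=.25)
robot.move_to(P(-.12,.25),[180,0,52])
p,d,W=wrist(robot); cv2.imwrite("pics/w3.png",p[:,:,::-1])
C=np.array([.6482,.2860]); L=(W[...,:2]-C)@np.array([CX,CY]).T
m=(d>0)&(abs(L[...,1])<.08)
for a,b in((.146,.154),(.13,.14),(.11,.128),(.09,.11),(.03,.07)):
    q=L[...,0][m&(W[...,2]>a)&(W[...,2]<b)&(L[...,0]>-.2)&(L[...,0]<.1)]
    if len(q): print(a,b,len(q),np.round(np.percentile(q,[0.5,5,50,95]),4))
print(robot.sense()["time_s"])
```

```text
23.8917
```

View pics/w3.png

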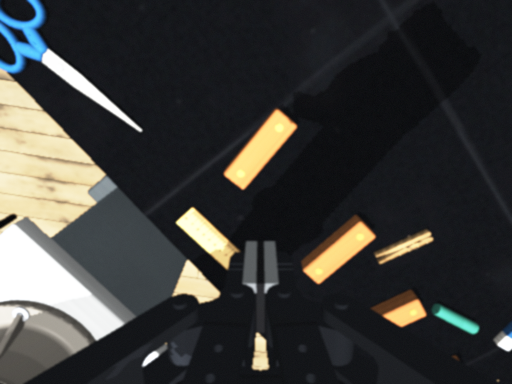

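The view falls short of the chest (bars at (260,150) and (338,250)), so I'll use the top camera.

Run:
```python
from station import robot
from h import *
K=np.array([.5322,.1336]); P=lambda s,z:[*(K+CX*s),z]
robot.line_to(P(.0,.25),velocity=.25)
C=np.array([.6482,.2860])
def prof(n,W,d):
    L=(W[...,:2]-C)@np.array([CX,CY]).T
    m=(d>0)&(abs(L[...,1])<.1)
    for a,b in((.146,.154),(.13,.142),(.12,.13),(.10,.118),(.03,.07)):
        q=L[...,0][m&(W[...,2]>a)&(W[...,2]<b)&(L[...,0]>-.16)&(L[...,0]<.1)]
        if len(q)>5: print(n,a,b,len(q),np.round(np.percentile(q,[0.5,5,50,95]),4))
p,d,W=wrist(robot); cv2.imwrite("pics/w4.png",p[:,:,::-1]); prof("wrist",W,d)
for n in("top","side"):
    p,d=robot.grab_frame(n); c=robot.calibration(n); prof(n,cloud(d,c["mtx"],np.linalg.inv(c["extrinsics"])),d)
print(robot.sense()["time_s"])
```

```text
wrist 0.146 0.154 10431 [-0.0814 -0.0806 -0.0716 -0.0629]
wrist 0.13 0.142 11 [-0.0817 -0.0817 -0.0817 -0.0816]
wrist 0.1 0.118 280 [-0.0918 -0.091  -0.0866 -0.0791]
wrist 0.03 0.07 1350 [-0.0912 -0.087  -0.0756 -0.0745]
top 0.146 0.154 2104 [-0.0796 -0.0509  0.0253  0.0849]
top 0.1 0.118 11 [-0.0768 -0.0766 -0.0758 -0.0753]
top 0.03 0.07 35 [-0.0766 -0.0766 -0.0753 -0.0734]
side 0.146 0.154 1004 [-0.0855 -0.081  -0.009   0.0787]
side 0.13 0.142 137 [-0.083  -0.0814 -0.0768 -0.0729]
side 0.12 0.13 143 [-0.0812 -0.0798 -0.0768 -0.0735]
side 0.1 0.118 253 [-0.0941 -0.0885 -0.0768 -0.0735]
side 0.03 0.07 539 [-0.0926 -0.0809 -0.0768 -0.0719]
24.675
```

View pics/w4.png

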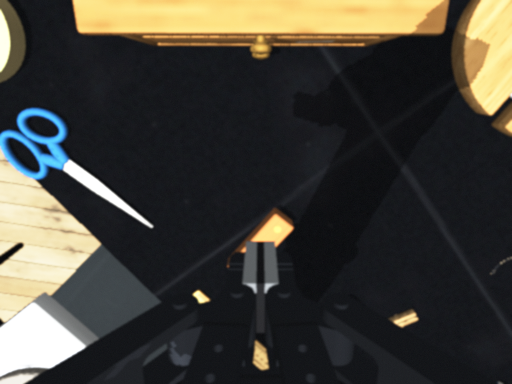

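The upper and lower drawer fronts are flush (both −76.8 mm, knobs within 1 mm), as the view at (260,40) also shows: the drawer is shut.

```bash
python3 -c "
from station import robot
print(robot.close_job())"
```

```text
the job is handed in; nothing more can be done
None
```

I put the short and chipped bars flat in the upper drawer and pushed it shut, its front flush with the lower drawer's to about 1 mm. The sound bars and eraser weren't touched and the job is handed in, at about 25 s of the 61 s allowed.

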